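Gather the loose connectors in the pick-out corner of a parts tote

TASK

Lift the small black parts tote by its bridge handle, take it over to the square rubber mat, and tip it about 30 degrees towards its cut-off corner until all five loose metal parts have slid into that corner. Finish while still holding it there in the gripper, still, tilted and clear of the bench, with that corner above the mat. Don't touch the parts with the gripper or spill them, and leave the screwdriver, the multimeter and the radio where they are.

Things in the scene. Friction and masses are not known exactly. Their poses are not given: they have to be found in the camera images.
- tote: Open tote of stiff black plastic, 170 (x) by 120 (y) by 45 mm high, walls and floor 4 mm, 0.25-0.42 kg, loose on the bench at any yaw. Origin: centre of its underside, z up. The corner at +x +y is cut off by a diagonal wall 57 mm long; the others are square. A fixed bridge handle crosses the mouth along y. Slick inside: parts start to slide at 7 to 11 degrees, but need more along a wall.
- handle (a point): The middle of the handle bar, at (0, 0, 93 mm) in the tote's frame, axes as the tote's. The bar is straight, along the tote's y, 128 mm long, 14 mm wide (x), 16 mm high (z = 85 to 101 mm), on a flat post at each long side.
- low_corner (a point): Where the parts must gather: inner floor at the middle of the cut-off corner's diagonal wall, at (61, 36, 4 mm) in the tote's frame, axes as the tote's. Gathered parts have their origins within 65 mm of it.
- mat: A square mat of black rubber, 200 by 200 mm, 2 mm thick, fixed flat on the bench; origin: the centre of its underside, axes along its sides, z up.
- adapter1: A round steel coax adapter, one of three alike: flange 16 mm across and 6 mm thick, on it a barrel 11 mm across and 12 mm long, 22 g. Origin: centre of the flange's free face, z along the barrel. It starts standing on the flange in the half of the tote away from the cut-off corner.
- adapter2: A round steel coax adapter, one of three alike: flange 16 mm across and 6 mm thick, on it a barrel 11 mm across and 12 mm long, 22 g. Origin: centre of the flange's free face, z along the barrel. It starts standing on the flange in the half of the tote away from the cut-off corner.
- adapter3: A round steel coax adapter, one of three alike: flange 16 mm across and 6 mm thick, on it a barrel 11 mm across and 12 mm long, 22 g. Origin: centre of the flange's free face, z along the barrel. It starts standing on the flange in the half of the tote away from the cut-off corner.
- nut1: a round brass thumb nut, one of two alike: a disc 16 mm in diameter, 10 mm high, 18 g. Origin: the centre of its lower face; z is its axis. It starts lying flat in the tote.
- nut2: a round brass thumb nut, one of two alike: a disc 16 mm in diameter, 10 mm high, 18 g. Origin: the centre of its lower face; z is its axis. It starts lying flat in the tote.
- screwdriver: Bystander: a screwdriver with a blue handle lying on the bench between the tote and the mat, 170 mm long, under 35 mm high, pointing roughly away from the robot; loose.
- multimeter: Bystander: a yellow hand-held multimeter lying on its back beyond the work, 170 by 85 by 37 mm; origin: the centre of its underside; loose.
- radio: Bystander: a radio with a lit display on top of its black test box, 150 by 150 mm, 150 mm high, beyond the work; origin: the centre of its underside; loose, 2.6 kg.
There are look-alikes about, which are no part of the job. What is shaped like the tote but orange or turquoise is not meant.

How it is judged:
By the outcome, as a careful person would: the job done as asked, in the order asked, and still so for the second after the job is handed in, while the arm keeps its last pose, push and grip.
It also fails if it takes over 45 s, if anything falls off the work surface, if the arm or the gripper's body presses on something with over 40 N, if the wrist force passes 120 N, or if a joint passes its speed limit or range.

ROBOT

A 6-joint arm with a two-finger parallel gripper is mounted at the origin on the work surface. World frame = base frame: x ahead of the robot, y to its left, z up, the work surface at z = 0. Lengths are in mm, angles in rad, forces in N, time in s.
With the tool pointing down it reaches from about 300 to 775 mm from the base axis. Payload 14.6 kg.
Tool frame: the origin (TCP) lies between the finger pads; the fingertips stand manip.tip_reach ahead of it and the grasp point (between the pads) lies 5 mm behind it (manip.tip_reach is the distance from the TCP to the fingertips, in mm); z points along the fingers, y is the line along which they close (so a half turn about z gives the same grasp; the last joint's range is limited). The gripper opens to 94 mm and grips with 3 to 60 N. Pads are 16 mm wide; open, the fingers measure 119 mm over their backs; the gripper's body (75 mm by 177 mm) begins 78 mm behind the grasp point.
Start: joints at [1.148, 0.3, 1.521, -0, 1.321, -0.067], TCP at [191.584, 515.543, 192.746] pointing down, gripper open.
Joint ranges: [-3.03, 3.03], [-0.79, 2.21], [0.23, 2.52], [-1.04, 4.18], [0, 3.07], [-2.55, 2.55]. Speed limits (rad/s): [2.22, 2.22, 2.57, 3.14, 3.14, 3.14].

INTERFACE

Orientations are given as [roll, pitch, yaw] about the fixed x, y, z axes, in that order (R = Rz(yaw) Ry(pitch) Rx(roll)).
In Python, from cell import manip gives the robot as it stands. The module is installed in compiled form; this text tells all that it offers.
- The arm moves only by the shell command python3 -m creep 'ROWS' [FORCE]. ROWS is JSON, a list of rows, each a list of 3 entries, a list of its own where there are three numbers: the opening, from -1 (shut) to 1 (fully open), then the shift along the tool's x, y, z in cm, then the turn about the tool's z in units of 5 degrees (1.0 is 5 degrees). In form: [[grip, [tx, ty, tz], roll], ...]. A call has 1 to 12 rows; each row is the pose to reach, as a shift and turn from the pose commanded when the call began, along the tool's axes at that moment; what a row does not reach only later rows make up. A row lasts 1/10 s, in which the tool goes at most 50 mm and 8.59 degrees, less where a joint would pass 70% of its speed; a pose out of reach is approached as far as the arm can. A call with a gripper value outside its range is refused whole. The fingers move at their own pace and stop on an object; FORCE is the grip in N (left out, the last holds). Time passes only in rows, so rows that repeat a pose let the fingers close. It gives the time, the measured TCP pose, the force, the opening and the grip force at its end, in the units of the state.
- manip.read_state(): the state, without advancing time (a new reading comes with each control period).
- manip.camera(name): name is "scene" or "side" or "wrist"; returns the picture (480x640x3 uint8, red, green, blue); there is no depth.
- manip.camera_params(name): a dict with "fovy" (degrees; the focal length in pixels is half the picture's height over the tangent of half this angle, whatever the lens; pixels are square), "cx", "cy" (the principal point, pixels), "k1" (the pictures are not rectified: a ray, as slopes to the right and down, at radius r is drawn at 1 + k1 r^2 times it, then the intrinsics apply), "origin" and "attitude" of the camera in the world. Camera axes: x right, y down, z forward; pixel columns grow to the right and rows downward; lengths in mm; the calibration is good to about 2 mm. A picture is of the moment at which its call begins: read the wrist's pose just before it. camera_params takes no time and is no camera call; for the wrist camera it gives the pose at the moment of the call.
- manip.sign_off(): hands the job in; it is judged then, once.
The state is a dict: "clock": time; "joints": joint angles; "qd": joint speeds; "effort": joint torques, N m; "eef_pos": TCP position; "eef_rot": TCP orientation; "wrist_force": force on the tool from outside, world axes, zero at the start; "moment": the same for the moment, N m; "finger_gap": finger opening in mm; "finger_force": force on a finger pad.
Only numpy, scipy, OpenCV 4.12 (cv2) and the standard library are available. Lean on these libraries where they do the work, as an engineer would, in place of code of your own. Each camera call takes 0.05 s, during which the arm holds its last target. There are 200 camera calls.

## Working session

There is one attempt and no reset: what is moved stays moved. The work goes in short steps, Python scripts to look and compute and a shell command to move; the robot and the scene stay as the last step left them, time stands still between calls to the robot, and variables do not carry over. Pictures are saved under pics/ and viewed, at most 10 in all, crops included, and the job is handed in when it is done.

```bash
ls -a; mkdir -p pics; cat > h.py <<'E'
import numpy as np, cv2
from cell import manip
from scipy.spatial.transform import Rotation as R
def rot(a):
    a=np.array(a,float); return a if a.shape==(3,3) else R.from_euler('xyz',a).as_matrix() if a.size==3 else R.from_quat(a).as_matrix()
def ray(p,uv):
    f=240/np.tan(np.radians(p['fovy'])/2); K=np.array([[f,0,p['cx']],[0,f,p['cy']],[0,0,1]])
    n=cv2.undistortPoints(np.array(uv,float).reshape(-1,1,2),K,np.array([p['k1'],0,0,0,0.]))[:,0]
    return (rot(p['attitude'])@np.c_[n,np.ones(len(n))].T).T
def plane(p,uv,z):
    d=ray(p,uv); o=np.array(p['origin']); return o+d*((z-o[2])/d[:,2])[:,None]
def proj(p,X):
    c=(np.array(X,float)-p['origin'])@rot(p['attitude']); n=c[:,:2]/c[:,2:]; n=n*(1+p['k1']*(n**2).sum(1))[:,None]
    f=240/np.tan(np.radians(p['fovy'])/2); return n*f+[p['cx'],p['cy']]
def snap(n,f):
    p=manip.camera_params(n); im=manip.camera(n); cv2.imwrite(f'pics/{f}.png',im[...,::-1]); return p,im
E
python3 - <<'E'
from h import *
for n in ('scene','side','wrist'):
    p,_=snap(n,n+'0'); print(n,p)
print(manip.tip_reach,manip.read_state())
E
```

```text
.
..
pics
scene {'fovy': 46.59575556502308, 'cx': 317.30934476457196, 'cy': 239.449479566205, 'k1': -0.15492527591873828, 'origin': array([1871.6566988 ,  430.50819585,  937.81388294]), 'attitude': array([-2.10831247,  0.01988891,  1.75841101])}
side {'fovy': 42.176369713195506, 'cx': 319.4612920421741, 'cy': 230.97059940003604, 'k1': 0.028046768498036185, 'origin': array([ 457.73144048, 1251.08884169, 1070.65735741]), 'attitude': array([-2.30984953,  0.01438269, -3.09759047])}
wrist {'fovy': 69.4168464065187, 'cx': 322.0687276972811, 'cy': 242.46716896806717, 'k1': -0.01921492685413721, 'origin': array([124.59759217, 539.71026215, 385.70095291]), 'attitude': array([2.89522648e+00, 8.39389871e-04, 1.21559048e+00])}
14.0 {'clock': 0.15, 'joints': array([ 1.14840713e+00,  3.00294562e-01,  1.52140953e+00, -1.97777178e-05,
        1.32072800e+00, -6.66024136e-02]), 'qd': array([ 0.00090736, -0.0020157 , -0.00135812, -0.00228017,  0.00133552,
       -0.00106175]), 'effort': array([ 1.32898382e-03, -5.31959009e+01, -3.52820134e+01,  7.07595865e-02,
        2.36329611e-02, -7.47093736e-05]), 'eef_pos': array([191.50454735, 515.3626294 , 192.35575391]), 'eef_rot': array([-3.14075380e+00, -3.67515201e-05,  2.78581076e+00]), 'wrist_force': array([-0.11874539,  0.19150735,  0.45414506]), 'moment': array([ 0.01334326, -0.02228576,  0.0176918 ]), 'finger_force': 0.0, 'finger_gap': 94.43768884343733}
```

View pics/scene0.png

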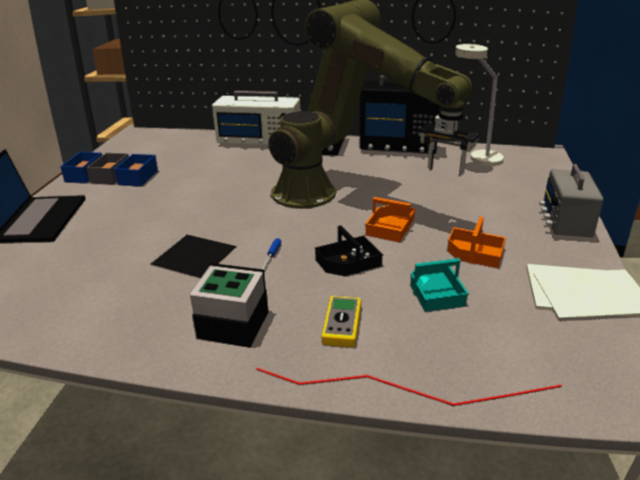

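View pics/side0.png

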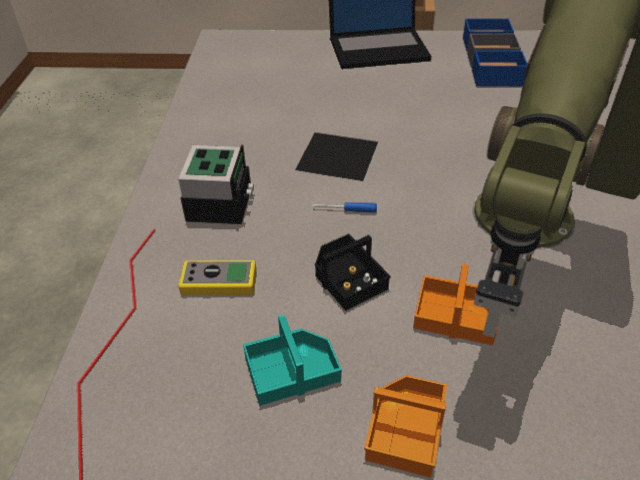

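Scene view: candidates are the black tote at scene (348,252) / side (352,272), orange totes at scene (390,218) and (477,245), and a turquoise one at (438,284). The mat is at scene (195,254) / side (338,155), also black but flat. I choose the black tote and check it in a close crop.

```bash
python3 - <<'E'
from h import *
a=cv2.imread('pics/side0.png')[225:315,300:400]; b=cv2.imread('pics/scene0.png')[220:280,300:400]
a=cv2.resize(a,None,fx=6,fy=6,interpolation=cv2.INTER_CUBIC)[:540]; 
b=cv2.resize(b,None,fx=2,fy=2); 
g=np.clip(a.astype(float)*1.8,0,255); b=np.clip(b.astype(float)*1.8,0,255)
c=np.zeros((540,800,3)); c[:,:600]=g; c[:120,600:]=b; cv2.imwrite('pics/crop0.png',c)
# contours
for n in('side','scene'):
    im=cv2.imread(f'pics/{n}0.png'); m=(im.max(2)<60).astype(np.uint8)
    cs,_=cv2.findContours(m,0,2)
    for k in cs:
        if 300<cv2.contourArea(k)<9000:
            print(n,cv2.contourArea(k),cv2.boundingRect(k),cv2.approxPolyDP(k,3,True)[:,0].tolist())
E
```

```text
side 3607.5 (315, 234, 75, 77) [[369, 236], [355, 241], [348, 234], [322, 246], [315, 264], [322, 286], [345, 310], [387, 289], [389, 276], [370, 256]]
side 2031.5 (181, 146, 69, 78) [[242, 146], [230, 180], [232, 198], [182, 197], [187, 221], [241, 223], [249, 182]]
side 8724.5 (475, 139, 100, 168) [[524, 139], [515, 140], [493, 195], [482, 194], [481, 211], [487, 214], [484, 222], [475, 210], [479, 223], [497, 246], [491, 250], [494, 254], [487, 277], [476, 292], [515, 306], [522, 293], [518, 287], [523, 268], [515, 268], [519, 254], [559, 243], [570, 235], [573, 226], [557, 240], [551, 241], [551, 234], [562, 222], [574, 223], [567, 211], [571, 191], [559, 216], [550, 210], [570, 152]]
side 2519.0 (296, 133, 81, 48) [[296, 168], [361, 180], [376, 142], [315, 133]]
side 378.5 (472, 35, 47, 12) [[472, 35], [476, 44], [518, 46], [513, 35]]
side 7310.5 (512, 0, 128, 199) [[639, 0], [602, 104], [585, 133], [556, 116], [554, 119], [551, 115], [532, 114], [517, 119], [521, 99], [512, 125], [548, 122], [564, 128], [576, 140], [585, 142], [573, 180], [630, 198], [639, 192]]
side 3306.0 (32
[... 697 characters left out ...]
51, 346], [268, 312], [263, 270], [220, 265], [218, 262], [234, 246], [188, 235]]
scene 1966.5 (315, 226, 67, 50) [[315, 248], [316, 260], [327, 272], [348, 275], [381, 266], [381, 254], [363, 236], [353, 238], [341, 226], [336, 243]]
scene 1638.5 (61, 154, 97, 32) [[61, 173], [67, 181], [142, 185], [157, 171], [154, 157], [137, 172], [117, 171], [113, 167], [127, 155], [106, 154], [81, 169], [62, 168], [66, 170]]
scene 3917.5 (0, 150, 85, 93) [[3, 150], [0, 242], [54, 240], [84, 196], [33, 198]]
scene 1019.0 (217, 112, 45, 26) [[217, 112], [219, 136], [261, 137], [259, 113]][ WARN:0@0.414] global loadsave.cpp:1063 imwrite_ Unsupported depth image for selected encoder is fallbacked to CV_8U.
```

View pics/crop0.png

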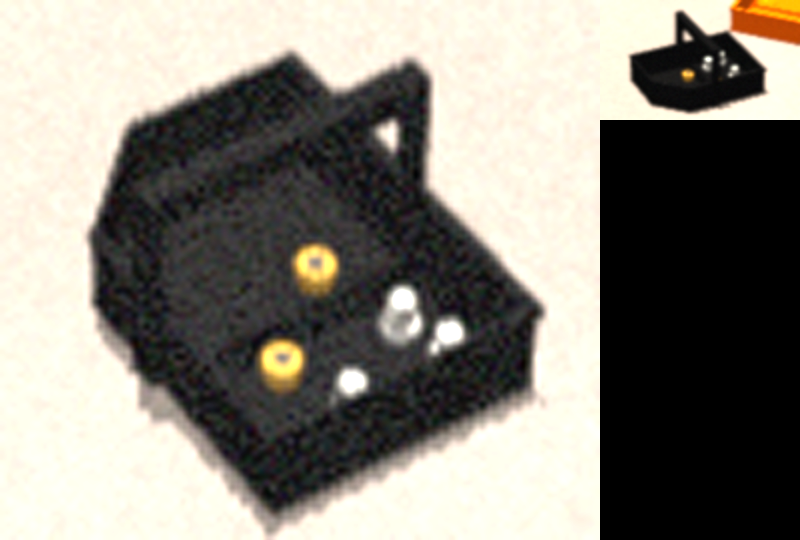

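```bash
python3 - <<'E'
from h import *
np.set_printoptions(precision=1,suppress=True)
s=manip.camera_params('side'); c=manip.camera_params('scene')
r=plane(s,[[390,277],[348.7,234.2],[321.3,245.8],[315.5,264.2]],45); print(r); print(np.linalg.norm(np.diff(r,axis=0),axis=1))
print('bottom pts z0',plane(s,[[345.5,310.5],[388,290]],0))
print('mat',plane(s,[[296,168],[361,180],[376,142],[315,133]],2),plane(c,[[152,263],[199,277],[234,246],[188,235]],2))
print('bar right end top z101',plane(s,[[369.5,235.5]],101), plane(c,[[341,226]],101))
sm=cv2.imread('pics/side0.png')
for n,lo,hi in (('blue',(100,150,60),(125,255,255)),('yellow',(22,150,120),(32,255,255))):
    m=cv2.inRange(cv2.cvtColor(sm,40),lo,hi); k=max(cv2.findContours(m,0,2)[0],key=cv2.contourArea) if n=='yellow' else None
    y,x=np.nonzero(m[190:225,300:385]); 
    if n=='blue': print('sd',plane(s,[[x.min()+300,208],[x.max()+300,208],[313,208]],15))
    else: print('mm',plane(s,np.array(cv2.boxPoints(cv2.minAreaRect(k))),37))
print('radio',plane(s,[[182,197],[241,198],[235,146],[190,146]],150),plane(s,[[187,221],[241,223]],0))
E
```

```text
[[356.  276.9  45. ]
 [450.4 136.9  45. ]
 [515.3 179.6  45. ]
 [526.1 241.5  45. ]]
[168.8  77.7  62.8]
bottom pts z0 [[454.9 340.2   0. ]
 [357.8 275.5   0. ]]
mat [[ 603.8 -185.9    2. ]
 [ 417.9 -134.5    2. ]
 [ 371.8 -322.3    2. ]
 [ 558.1 -366.9    2. ]] [[ 554.  -366.8    2. ]
 [ 602.2 -189.6    2. ]
 [ 414.8 -140.4    2. ]
 [ 370.8 -319.     2. ]]
bar right end top z101 [[403.2 200.8 101. ]] [[405.3 208.8 101. ]]
sd [[460.8   3.2  15. ]
 [382.4   1.1  15. ]
 [544.8   5.5  15. ]]
mm [[847.8 232.5  37. ]
 [671.4 227.4  37. ]
 [661.4 309.5  37. ]
 [830.3 314.5  37. ]]
radio [[842.8 133.3 150. ]
 [703.8 133.2 150. ]
 [748.4 -77.8 150. ]
 [865.2 -74.8 150. ]] [[872.   49.2   0. ]
 [729.8  53.    0. ]]
```

```bash
python3 -m creep '[[1,[0,0,-3],0]]'; python3 -m creep --help 2>&1 | head -20
```

```text
clock: 0.25
eef_pos: [191.0, 514.2, 219.5]
eef_rot: [-3.135, -0.0, 2.786]
wrist_force: [0.1, 0.8, -0.6]
finger_gap: 93.9
finger_force: 0.0
invalid input: not JSON, or not a number
```

```bash
python3 -m creep '[[1,[0,5,0],0],[1,[0,10,0],0],[1,[0,15,0],0],[1,[0,20,0],0],[1,[0,25,0],0],[1,[0,30,0],0],[1,[0,35,0],0],[1,[0,40,0],0]]'; python3 -c "
from h import *;print(manip.read_state()['joints'])"
```

```text
clock: 1.05
eef_pos: [288.5, 776.2, 199.5]
eef_rot: [3.121, -0.0, 2.786]
wrist_force: [0.4, 0.2, 2.9]
finger_gap: 93.7
finger_force: 0.0
[ 1.17020728e+00  1.09498086e+00  2.34460240e-01  1.36362841e-03
  1.79145062e+00 -4.44235458e-02]
```

```bash
python3 -m creep '[[1,[0,40,0],0],[1,[0,80,0],0],[1,[0,80,0],0]]'; python3 -c "
from h import *;print(manip.read_state()['joints'])";  python3 -m creep '[[1,[0,0,-40],0],[1,[0,0,-80],0],[1,[0,0,-80],0]]'; python3 -c "
from h import *;print(manip.read_state()['joints'])"
```

```text
clock: 1.35
eef_pos: [295.5, 795.0, 173.0]
eef_rot: [3.078, 0.0, 2.786]
wrist_force: [0.0, -0.1, 0.0]
finger_gap: 93.4
finger_force: 0.0
[ 1.17081015  1.12650637  0.23664273  0.00276235  1.71496626 -0.04374099]
clock: 1.65
eef_pos: [279.1, 750.7, 308.6]
eef_rot: [3.066, 0.0, 2.786]
wrist_force: [-0.5, 0.2, 0.2]
finger_gap: 93.9
finger_force: 0.0
[ 1.16795532  0.95905554  0.23576751  0.00364627  1.87080075 -0.04586933]
```

```bash
python3 -m creep '[[1,[0,-5,-5],0],[1,[0,-10,-10],0],[1,[0,-15,-15],0],[1,[0,-20,-20],0],[1,[0,-25,-25],0],[1,[0,-25,-30],0],[1,[0,-25,-40],0],[1,[0,-25,-50],0],[1,[0,-25,-70],0],[1,[0,-25,-90],0]]'; python3 -c "
from h import *;print(manip.read_state()['joints'])";  python3 -m creep '[[1,[0,0,-40],0],[1,[0,0,-80],0],[1,[0,0,-80],0]]'; python3 -c "
from h import *;print(manip.read_state()['joints'])"
```

```text
clock: 2.65
eef_pos: [182.0, 488.7, 641.0]
eef_rot: [3.066, -0.001, 2.786]
wrist_force: [1.4, 1.4, -0.9]
finger_gap: 93.9
finger_force: 0.0
[ 1.14039142  0.44568816  0.24280505  0.00973755  2.37797234 -0.06709465]
clock: 2.95
eef_pos: [156.5, 420.9, 694.4]
eef_rot: [3.031, 0.0, 2.786]
wrist_force: [-0.6, -0.3, -0.7]
finger_gap: 94.0
finger_force: 0.0
[ 1.12736547  0.3357629   0.23565291  0.01497664  2.45991181 -0.0755162 ]
```

```bash
python3 -m creep '[[1,[0,60,-20],0],[1,[0,60,-20],0],[1,[0,60,-20],0],[1,[0,60,-20],0],[1,[0,60,-20],0],[1,[0,60,-20],0]]'; python3 -c "
from h import *;print(manip.read_state()['joints'])";  python3 -m creep '[[1,[0,30,-40],0],[1,[0,30,-40],0],[1,[0,30,-40],0],[1,[0,30,-40],0],[1,[0,30,-40],0],[1,[0,30,-40],0]]'; python3 -c "
from h import *;print(manip.read_state()['joints'])"
```

```text
clock: 3.55
eef_pos: [197.1, 530.1, 622.3]
eef_rot: [3.01, -0.0, 2.786]
wrist_force: [-0.3, 0.0, -0.3]
finger_gap: 94.1
finger_force: 0.0
[ 1.14550026  0.48989414  0.23557055  0.01208236  2.28477574 -0.06108166]
clock: 4.15
eef_pos: [190.4, 512.2, 643.1]
eef_rot: [2.984, 0.0, 2.786]
wrist_force: [-0.4, -0.1, 0.7]
finger_gap: 93.8
finger_force: 0.0
[ 1.14190941  0.45171923  0.2353386   0.01524611  2.29726945 -0.06204496]
```

```bash
cat >> h.py <<'E'
def st():
    s=manip.read_state(); M=rot(s['eef_rot']); z=M[:,2]
    print('t',round(s['clock'],2),'pos',s['eef_pos'].round(1),'lean deg',np.degrees(np.hypot(z[0],z[1])).round(2),'leanvec',z[:2].round(3),'toolx',M[:,0].round(3),'tooly az',np.degrees(np.arctan2(M[1,1],M[0,1])).round(2),'q',s['joints'].round(2)); return s,M
def to(X,s=None):
    s=s or manip.read_state(); print('shift cm',(rot(s['eef_rot']).T@(np.array(X)-s['eef_pos'])/10).round(2))
E
python3 -c "
from h import *
st();to([600,128,450]);to([740,157,330])
d=np.array([.978,.208,0]);print(rot(manip.read_state()['eef_rot']).T@d)"
```

```text
t 4.15 pos [190.4 512.2 643.1] lean deg 8.99 leanvec [0.055 0.147] toolx [-0.937  0.348 -0.   ] tooly az 69.61 q [ 1.14  0.45  0.24  0.02  2.3  -0.06]
shift cm [-51.78 -24.5   15.66]
shift cm [-63.89 -18.89  28.7 ]
[-0.84427955  0.52901944  0.08413368]
```

```bash
python3 -m creep '[[1,[-4,-2,1.4],0],[1,[-8,-4,2.7],0],[1,[-12,-6,4],0],[1,[-16,-8,5],0],[1,[-20,-10,6],0],[1,[-25,-12,8],0],[1,[-30,-14,9],0],[1,[-35,-16.5,11],0],[1,[-40,-19,12],0],[1,[-44,-21,13],0],[1,[-48,-23,14.5],0],[1,[-52,-24.5,16],0]]' >/dev/null; python3 -m creep '[[1,[-3,1.9,3],0],[1,[-6,3.8,6],0],[1,[-9,5.7,9],0],[1,[-12,7.5,12],0],[1,[-16,10,13],0],[1,[-20,12.5,13],0],[1,[-40,25,13],0]]'; python3 -c "
from h import *
st()"; python3 -m creep '[[1,[-68,42,7],0],[1,[-68,42,7],0],[1,[-68,42,7],0],[1,[-68,42,7],0],[1,[-68,42,7],0],[1,[-68,42,7],0]]'; python3 -c "
from h import *
st()"
```

```text
clock: 6.05
eef_pos: [788.5, 195.0, 305.4]
eef_rot: [2.972, 0.017, 2.782]
wrist_force: [0.4, 0.3, -0.6]
finger_gap: 94.0
finger_force: 0.0
t 6.05 pos [788.5 195.  305.4] lean deg 9.73 leanvec [0.075 0.152] toolx [-0.936  0.352 -0.017] tooly az 69.54 q [ 0.15  0.97  0.24  0.15  1.84 -1.02]
clock: 6.65
eef_pos: [831.0, 204.5, 231.0]
eef_rot: [2.948, 0.053, 2.776]
wrist_force: [0.5, -0.4, 0.2]
finger_gap: 93.9
finger_force: 0.0
t 6.65 pos [831.  204.5 231. ] lean deg 11.42 leanvec [0.117 0.161] toolx [-0.933  0.357 -0.053] tooly az 69.67 q [ 0.15  1.06  0.24  0.14  1.7  -1.03]
```

```bash
python3 -m creep '[[1,[-68,42,-20],0],[1,[-68,42,-20],0],[1,[-68,42,-20],0],[1,[-68,42,-20],0],[1,[-68,42,-20],0],[1,[-68,42,-20],0],[1,[-68,42,-20],0],[1,[-68,42,-20],0],[1,[-68,42,-20],0],[1,[-68,42,-20],0],[1,[-68,42,-20],0],[1,[-68,42,-20],0]]'; python3 -c "
from h import *
st()"
```

```text
clock: 7.85
eef_pos: [837.8, 191.0, 248.1]
eef_rot: [2.928, 0.082, 2.77]
wrist_force: [-0.7, 0.7, -0.1]
finger_gap: 93.9
finger_force: 0.0
t 7.85 pos [837.8 191.  248.1] lean deg 12.96 leanvec [0.151 0.168] toolx [-0.929  0.361 -0.082] tooly az 69.75 q [ 0.13  1.04  0.24  0.15  1.69 -1.05]
```

```bash
python3 -m creep '[[1,[-60,40,-60],0],[1,[-60,40,-60],0],[1,[-60,40,-60],0],[1,[-60,40,-60],0],[1,[-60,40,-60],0],[1,[-60,40,-60],0]]'; python3 -c "
from h import *
st()";python3 -m creep '[[1,[-68,44,0],0],[1,[-68,44,0],0],[1,[-68,44,0],0],[1,[-68,44,0],0],[1,[-68,44,0],0],[1,[-68,44,0],0]]'; python3 -c "
from h import *
st()"
```

```text
clock: 8.45
eef_pos: [803.0, 170.3, 354.0]
eef_rot: [2.909, 0.109, 2.764]
wrist_force: [0.6, -0.1, -0.6]
finger_gap: 93.7
finger_force: 0.0
t 8.45 pos [803.  170.3 354. ] lean deg 14.52 leanvec [0.183 0.175] toolx [-0.924  0.366 -0.109] tooly az 69.86 q [ 0.11  0.91  0.24  0.16  1.79 -1.04]
clock: 9.05
eef_pos: [837.2, 184.0, 301.6]
eef_rot: [2.89, 0.136, 2.758]
wrist_force: [-0.9, -0.4, -0.6]
finger_gap: 93.8
finger_force: 0.0
t 9.05 pos [837.2 184.  301.6] lean deg 16.12 leanvec [0.215 0.181] toolx [-0.919  0.371 -0.136] tooly az 69.99 q [ 0.12  0.98  0.24  0.16  1.68 -1.05]
```

```bash
python3 -m creep '[[1,[-60,40,-60],0],[1,[-60,40,-60],0],[1,[-60,40,-60],0],[1,[-60,40,-60],0],[1,[-60,40,-60],0],[1,[-60,40,-60],0]]'>/dev/null; python3 -m creep '[[1,[-68,44,10],0],[1,[-68,44,10],0],[1,[-68,44,10],0],[1,[-68,44,10],0],[1,[-68,44,10],0],[1,[-68,44,10],0]]'; python3 -c "
from h import *
st()"
```

```text
clock: 10.25
eef_pos: [843.5, 181.3, 333.6]
eef_rot: [2.851, 0.19, 2.742]
wrist_force: [0.7, -0.2, 0.4]
finger_gap: 94.2
finger_force: 0.0
t 10.25 pos [843.5 181.3 333.6] lean deg 19.43 leanvec [0.278 0.194] toolx [-0.905  0.382 -0.189] tooly az 70.36 q [ 0.12  0.95  0.24  0.16  1.65 -1.04]
```

```bash
python3 -c "
from h import *
s,M=st(); z=M[:,2]
to([410,208,260])
l=np.array([z[0],z[1],0]);h=np.cross([0,0,1],l);h/=np.linalg.norm(h)
for k in(h,-h):
    t=M.T@k; print(k,'turn units',np.degrees(np.arctan2(-t[0],t[1]))/5)
"
```

```text
t 10.25 pos [843.5 181.3 333.6] lean deg 19.43 leanvec [0.278 0.194] toolx [-0.905  0.382 -0.189] tooly az 70.36 q [ 0.12  0.95  0.24  0.16  1.65 -1.04]
shift cm [ 41.63 -13.65  -4.62]
[-0.57134194  0.82071212  0.        ] turn units -11.225059438116457
[ 0.57134194 -0.82071212 -0.        ] turn units 24.774940561883547
```

```bash
python3 -m creep '[[1,[4.5,-1.4,-3],1.6],[1,[9,-2.8,-5],3.2],[1,[13.5,-4.2,-5],4.8],[1,[18,-5.6,-5],6.4],[1,[22.5,-7,-5],8],[1,[27,-8.5,-5],9.6],[1,[31,-10,-5],11.2],[1,[35,-11.5,-5],12.8],[1,[38.5,-12.6,-4.6],14.4],[1,[41.5,-13.6,-4.6],16],[1,[41.6,-13.6,-4.6],17.6],[1,[41.6,-13.6,-4.6],19.2]]'>/dev/null; python3 -c "
from h import *
s,M=st(); z=M[:,2]
l=np.array([z[0],z[1],0]);h=np.cross(l,[0,0,1]);h/=np.linalg.norm(h)
t=M.T@h; print(h,'turn units',np.degrees(np.arctan2(-t[0],t[1]))/5)
"
```

```text
t 11.45 pos [408.1 208.5 261. ] lean deg 19.52 leanvec [0.28  0.195] toolx [0.343 0.894 0.287] tooly az -24.17 q [ 0.34 -0.18  1.91  0.1   1.08  0.7 ]
[ 0.57119684 -0.82081312  0.        ] turn units 6.51531497702735
```

```bash
python3 -m creep '[[1,[0,0,0],1.65],[1,[0,0,0],3.3],[1,[0,0,0],5],[1,[0,0,0],6.4],[1,[0,0,0],6.4],[1,[0,0,0],6.4]]'>/dev/null; python3 -c "
from h import *
st(); snap('wrist','w1'); p,im=snap('side','s1'); cv2.imwrite('pics/s1c.png',np.clip(cv2.resize(im[200:320,290:420,::-1],None,fx=4,fy=4).astype(float)*1.5,0,255).astype(np.uint8))
"
```

```text
t 12.05 pos [410.2 208.2 261.1] lean deg 19.49 leanvec [0.279 0.194] toolx [0.761 0.552 0.34 ] tooly az -54.17 q [ 0.33 -0.17  1.9   0.1   1.08  1.24]
```

View pics/w1.png

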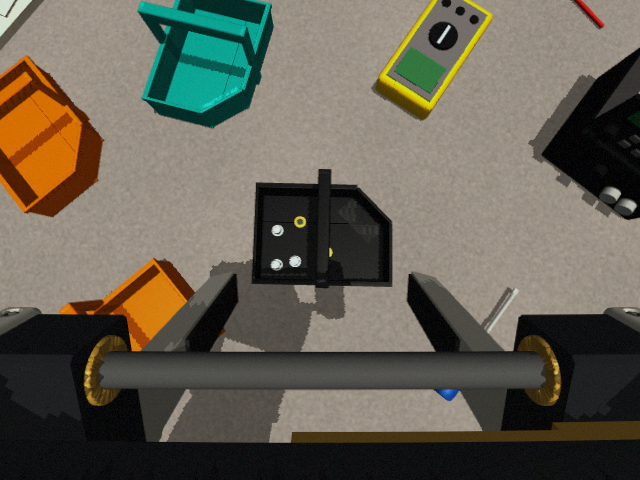

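The wrist view shows the black tote with its bar from (324,170) to (321,287), the cut corner upper right at (375,203), and the parts mostly in the left half.

```bash
python3 -c "
from h import *
np.set_printoptions(precision=1,suppress=True)
s,M=st();p=manip.camera_params('wrist')
b=plane(p,[[324.5,170],[321.5,286]],101);print(b,np.linalg.norm(b[0]-b[1]),b.mean(0),np.degrees(np.arctan2(*(b[0]-b[1])[1::-1])))
r=plane(p,[[257,184],[253,284],[391,286],[391,221],[357,186]],45);print(r,np.linalg.norm(np.diff(r,axis=0),axis=1),'centre',(r[0]+r[2])/2)
print('xaz',np.degrees(np.arctan2(*(r[2]-r[1])[1::-1])))
"
```

```text
t 12.15 pos [410.2 208.2 261. ] lean deg 19.48 leanvec [0.3 0.2] toolx [0.8 0.6 0.3] tooly az -54.22 q [ 0.3 -0.2  1.9  0.1  1.1  1.2]
[[506.3 273.3 101. ]
 [403.1 202.9 101. ]] 124.98025791413797 [454.7 238.1 101. ] 34.32809661735958
[[457.2 340.8  45. ]
 [355.4 270.4  45. ]
 [451.2 133.5  45. ]
 [516.7 178.9  45. ]
 [528.1 238.3  45. ]] [123.7 167.1  79.7  60.6] centre [454.2 237.1  45. ]
xaz -55.02033442636396
```

```bash
python3 -c "
from h import *
to([455.7,239,88.3])"
```

```text
shift cm [-0.71  0.05 18.11]
```

```bash
python3 -m creep '[[1,[-0.7,0,4],0.2],[1,[-0.7,0,8],0.2],[1,[-0.7,0,12],0.2],[1,[-0.7,0,15],0.2],[1,[-0.7,0,17.2],0.2],[1,[-0.7,0.1,18.1],0.2],[1,[-0.7,0.1,18.1],0.2]]'; python3 -c "
from h import *
st();to([455.7,239,88.3])"
```

```text
clock: 12.85
eef_pos: [455.7, 238.4, 87.6]
eef_rot: [-3.141, -0.345, 0.606]
wrist_force: [-0.6, 0.0, 0.2]
finger_gap: 93.8
finger_force: 0.0
t 12.85 pos [455.7 238.4  87.6] lean deg 19.38 leanvec [0.278 0.193] toolx [0.773 0.536 0.338] tooly az -55.26 q [0.37 0.17 2.   0.14 0.64 1.24]
shift cm [ 0.05 -0.05 -0.05]
```

```bash
python3 -m creep '[[-1,[0,0,0],0],[-1,[0,0,0],0],[-1,[0,0,0],0],[-1,[0,0,0],0],[-1,[0,0,0],0],[-1,[0,0,0],0],[-1,[0,0,0],0],[-1,[0,0,0],0]]' 58
```

```text
clock: 13.65
eef_pos: [455.9, 238.6, 88.3]
eef_rot: [-3.141, -0.347, 0.605]
wrist_force: [-0.3, 0.3, 0.1]
finger_gap: 33.5
finger_force: 0.0
```

```bash
python3 -m creep '[[-1,[0,0,0],0],[-1,[0,0,0],0],[-1,[0,0,0],0],[-1,[0,0,0],0],[-1,[0,0,0],0]]' 58; python3 -c "
from h import *
s,M=st(); print((M.T@[0,0,10]).round(2))"
```

```text
clock: 14.15
eef_pos: [455.9, 238.6, 88.3]
eef_rot: [-3.141, -0.347, 0.605]
wrist_force: [0.0, 0.2, -0.0]
finger_gap: 10.5
finger_force: 58.0
t 14.15 pos [455.9 238.6  88.3] lean deg 19.47 leanvec [0.279 0.194] toolx [0.774 0.535 0.34 ] tooly az -55.32 q [0.37 0.17 2.   0.14 0.64 1.24]
[ 3.4  -0.01 -9.41]
```

```bash
python3 -m creep '[[-1,[0.2,0,-0.5],0],[-1,[0.5,0,-1.4],0],[-1,[1,0,-2.8],0],[-1,[1.6,0,-4.5],0],[-1,[2.3,0,-6.4],0],[-1,[3,0,-8.2],0],[-1,[3.4,0,-9.4],0],[-1,[3.6,0,-10],0],[-1,[3.6,0,-10],0]]'; python3 -c "
from h import *
st(); _,a=snap('side','s2'); _,b=snap('wrist','w2')
c=np.hstack([cv2.resize(a[140:320,250:430],(480,480),interpolation=2),cv2.resize(b[:,180:500],(320,480))])[...,::-1]
cv2.imwrite('pics/c2.png',np.clip(c*1.5,0,255).astype(np.uint8))"
```

```text
clock: 15.05
eef_pos: [456.0, 238.5, 195.5]
eef_rot: [-3.141, -0.348, 0.605]
wrist_force: [-0.2, -0.1, -4.3]
finger_gap: 10.5
finger_force: 58.0
t 15.05 pos [456.  238.5 195.5] lean deg 19.53 leanvec [0.28  0.194] toolx [0.773 0.535 0.341] tooly az -55.32 q [0.37 0.02 1.88 0.1  0.91 1.28]
```

View pics/c2.png

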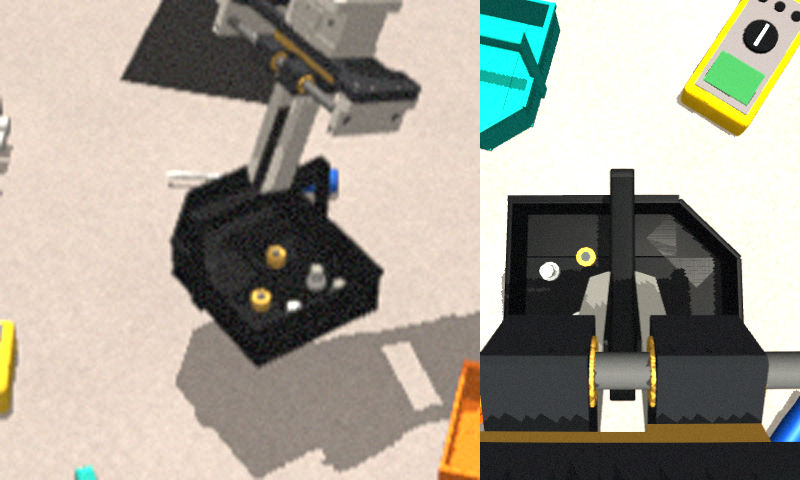

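The side and wrist views show the tote held level and clear of the bench: bar in the pads at about (300,185) in the crop, and all five parts still inside.

```bash
python3 -c "
from h import *
s,M=st(); z=M[:,2]; R0=R.from_euler('z',-55.4,degrees=True).as_matrix()
mat=np.array([487,-253,0]); h=s['eef_pos']-5*z
for u in (17,18,19,20,21):
    T=R.from_rotvec(z*np.radians(5*u)).as_matrix()@R0
    g=T.T@[0,0,-1]; lc=T@(np.array([61,36,4])-[0,0,93])+5*-z
    box=np.array([[x,y,w] for x in(-85,85) for y in(-60,60) for w in (0,45)])-[0,0,93]
    print(u,'tilt',np.degrees(np.arccos(-g[2])).round(1),'dir',np.degrees(np.arctan2(g[1],g[0])).round(1),'lc-tcp',lc.round(1),'lowest',((box@T.T)[:,2].min()-5*z[2]).round(1),'xaz',np.degrees(np.arctan2(T[1,0],T[0,0])).round(0), 'tcp xy',(mat-lc)[:2].round(1))
to([490,-230,225]);to([473,0,225])
"
```

```text
t 15.15 pos [455.6 238.3 194.1] lean deg 19.42 leanvec [0.278 0.194] toolx [0.774 0.535 0.339] tooly az -55.32 q [0.37 0.02 1.88 0.1  0.9  1.28]
17 tilt 26.5 dir 41.0 lc-tcp [ -16.5  -22.2 -106. ] lowest -124.7 xaz -140.0 tcp xy [ 503.5 -230.8]
18 tilt 27.7 dir 43.5 lc-tcp [ -19.9  -18.1 -106.2] lowest -125.5 xaz -145.0 tcp xy [ 506.9 -234.9]
19 tilt 28.9 dir 46.0 lc-tcp [ -23.   -13.8 -106.2] lowest -126.2 xaz -151.0 tcp xy [ 510.  -239.2]
20 tilt 30.1 dir 48.5 lc-tcp [ -25.8   -9.2 -106.1] lowest -126.5 xaz -156.0 tcp xy [ 512.8 -243.8]
21 tilt 31.2 dir 51.0 lc-tcp [ -28.1   -4.4 -105.8] lowest -126.7 xaz -161.0 tcp xy [ 515.1 -248.6]
shift cm [-21.35  40.47 -11.01]
shift cm [-10.36  20.59  -7.03]
```

```bash
python3 -c "
from h import *
to([513,-244,222])"; python3 -m creep '[[-1,[-0.2,0.4,-0.2],0],[-1,[-0.6,1.2,-0.6],0],[-1,[-1.2,2.4,-1.2],0],[-1,[-2.2,4.2,-2],0],[-1,[-3.2,6.2,-3],0],[-1,[-4.3,8.4,-4],0],[-1,[-5.4,10.6,-5],0],[-1,[-6.5,12.8,-5.8],0],[-1,[-7.6,15,-6.4],0],[-1,[-8.6,17,-6.8],0],[-1,[-9.5,18.8,-7],0],[-1,[-10.4,20.6,-7],0]]' >/dev/null; python3 -c "
from h import *
st();to([513,-244,222])"
```

```text
shift cm [-20.42  42.93 -10.36]
t 16.35 pos [473.   -1.8 225.2] lean deg 19.49 leanvec [0.28  0.193] toolx [0.774 0.535 0.34 ] tooly az -55.35 q [-0.23 -0.06  1.89  0.29  1.09  0.63]
shift cm [-9.96 22.2  -3.27]
```

```bash
python3 -m creep '[[-1,[-0.8,1.8,-0.3],0],[-1,[-1.7,3.8,-0.6],0],[-1,[-2.7,6,-0.9],0],[-1,[-3.7,8.2,-1.2],0],[-1,[-4.7,10.4,-1.5],0],[-1,[-5.7,12.6,-1.8],0],[-1,[-6.7,14.8,-2.1],0],[-1,[-7.6,16.9,-2.4],0],[-1,[-8.4,18.7,-2.7],0],[-1,[-9.1,20.3,-3],0],[-1,[-9.7,21.5,-3.2],0],[-1,[-10,22.2,-3.3],0]]' ; python3 -m creep '[[-1,[0,0,0],0.3],[-1,[0,0,0],1],[-1,[0,0,0],1.8],[-1,[0,0,0],2.8],[-1,[0,0,0],3.8],[-1,[0,0,0],4.8],[-1,[0,0,0],5.8],[-1,[0,0,0],6.8],[-1,[0,0,0],7.8],[-1,[0,0,0],8.8],[-1,[0,0,0],9.5],[-1,[0,0,0],10]]'; python3 -c "
from h import *
st();to([513,-244,222])"
```

```text
clock: 17.55
eef_pos: [512.5, -243.9, 221.7]
eef_rot: [-3.141, -0.347, 0.604]
wrist_force: [0.1, -0.6, -4.0]
finger_gap: 10.5
finger_force: 58.0
clock: 18.75
eef_pos: [512.8, -241.8, 222.1]
eef_rot: [-2.87, -0.219, -0.3]
wrist_force: [0.3, -0.4, -3.6]
finger_gap: 10.3
finger_force: 58.0
t 18.75 pos [ 512.8 -241.8  222.1] lean deg 19.47 leanvec [0.279 0.194] toolx [ 0.932 -0.289  0.217] tooly az -103.76 q [-0.67  0.24  1.57  0.35  1.25  1.07]
shift cm [ 0.08  0.2  -0.03]
```

```bash
python3 -m creep '[[-1,[0,0.2,0],0.8],[-1,[0,0.2,0],1.6],[-1,[0,0.2,0],2.6],[-1,[0,0.2,0],3.6],[-1,[0,0.2,0],4.6],[-1,[0,0.2,0],5.6],[-1,[0,0.2,0],6.6],[-1,[0,0.2,0],7.6],[-1,[0,0.2,0],8.6],[-1,[0,0.2,0],9.4],[-1,[0,0.2,0],10],[-1,[0,0.2,0],10.3]]'; python3 -m creep '[[-1,[0,0,0],0],[-1,[0,0,0],0],[-1,[0,0,0],0],[-1,[0,0,0],0],[-1,[0,0,0],0],[-1,[0,0,0],0],[-1,[0,0,0],0],[-1,[0,0,0],0]]'; python3 -c "
from h import *
st(); _,a=snap('side','s3'); _,b=snap('wrist','w3'); _,d=snap('scene','c3')
c=np.hstack([cv2.resize(a[70:220,250:400],(480,480),interpolation=2),cv2.resize(b[:,180:500],(320,480))])[...,::-1]
cv2.imwrite('pics/cc3.png',np.clip(c*1.6,0,255).astype(np.uint8))
cv2.imwrite('pics/cd3.png',np.clip(cv2.resize(d[150:290,110:290],None,fx=4,fy=4,interpolation=2)[...,::-1]*1.6,0,255).astype(np.uint8))"
```

```text
clock: 19.95
eef_pos: [512.3, -243.8, 221.5]
eef_rot: [-2.802, 0.069, -1.156]
wrist_force: [0.3, 0.2, -4.0]
finger_gap: 11.0
finger_force: 58.0
clock: 20.75
eef_pos: [512.4, -244.5, 221.4]
eef_rot: [-2.801, 0.068, -1.155]
wrist_force: [0.4, 0.5, -3.5]
finger_gap: 10.4
finger_force: 58.0
t 20.75 pos [ 512.4 -244.5  221.4] lean deg 19.47 leanvec [0.279 0.194] toolx [ 0.403 -0.912 -0.068] tooly az -157.54 q [-0.67  0.24  1.57  0.35  1.25  1.96]
```

View pics/cc3.png

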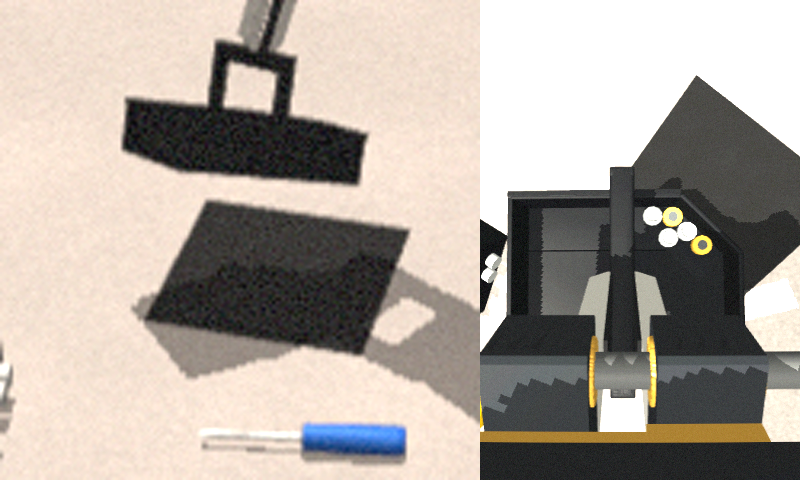

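View pics/cd3.png

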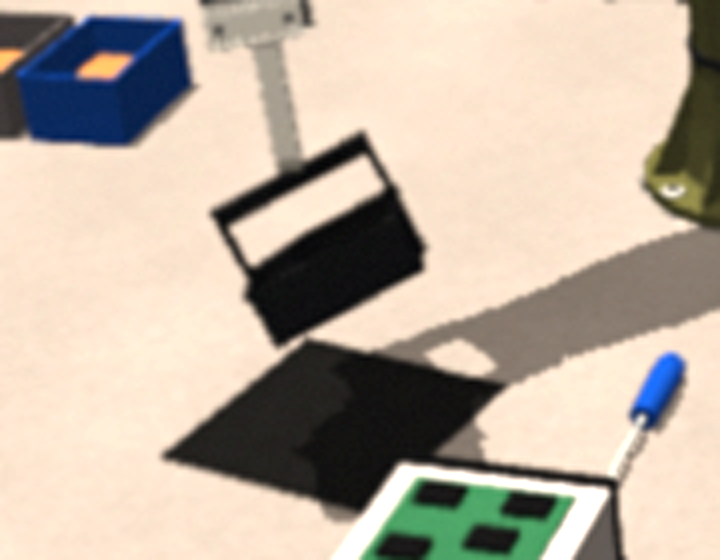

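The wrist view shows all five parts packed against the cut-off corner, at crop pixels (652,215) to (702,245). The farthest is about 48 mm from the corner point. The tote is tilted about 30° and held still roughly 95 mm above the mat, and the bystanders are untouched.

```bash
python3 -c "
from cell import manip
print(manip.sign_off())"
```

```text
the job is handed in; nothing more can be done
None
```

I handed the job in at about 21 s: the tote is held still above the mat, tipped about 30° towards its cut-off corner. All five parts are gathered there, and nothing was spilled or disturbed as far as the pictures show.

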